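# Run a circuit board through the bench tester

### The job

Start the test of the circuit board that lies in the bench tester's open tray: push the blue-fronted tray fully home, then push the standing cover all the way shut, and then press the green start button right down and let it come up. Do it all with the fingertips; leave the board lying in its nest, do not press the red stop button, and leave everything else on the bench where it is.

Things in the scene. Friction and masses are not known exactly. Their poses are not given: they have to be found in the camera images.
- tray_front (a point): Centre of the outer face of the tray's upright blue front panel, 41 mm above the bench. The panel is 150 mm wide, 12 mm thick, and reaches from the tray's floor to 62 mm above the bench. x is level and points into the tester, the way the tray is pushed home; y runs along the panel; z is up.
- tray: The tray, 130 mm long (x), 156 mm wide, 0.45 kg, origin under the centre of its floor. It lies loose between the tester's guides, 2 mm play each side, starts 50 to 90 mm out, takes about 3 to 8 N to slide, and stops against the tester's back wall when home, its panel then flush with the box's front. To be slid, never lifted or tipped.
- tester: The tester, fixed: a grey box open at top and front, 150 mm deep (x), 200 wide (y), 70 high. In front its 16 mm high bed goes on for 95 mm between guide rails 20 mm wide, 30 mm high; the tray slides on it. Origin: centre of the box's underside, on the bench; x points from front to back (cover hinge). The box's front, and the panel's face when home, are 75 mm in front of the origin.
- cover (a joint): Angle of the cover in rad: 0 is shut (level, lying on the box), 1.3 fully up; starts standing partly open, leaning over the tester. A stiff hinge: it stays where it is left and takes about 1 to 3 N at the yellow strip, square to the cover, to push shut. It stops hard at 0.
- cover_hinge (a point): Middle of the hinge line, 70 mm above the bench, 70 mm behind the tester's origin. The cover is a plate 145 mm from hinge line to free edge, 196 wide, 8 thick (clear window, grey frame), its underside in the hinge's plane. The point turns with it: x lies in the plate, from free edge to hinge; y along the hinge; z square to the plate, outward (up when shut).
- cover_strip (a point): Middle of the yellow strip along the cover's free edge, on the outer (upper) face, where it is pushed. The strip is 28 by 196 mm; this point is 131 mm from the hinge line and 8 mm out from its plane; 78 mm above the bench when the cover is shut. Same axes as cover_hinge.
- start_top (a point): Centre of the top of the green start button's cap: 34 mm across, 58 mm above the bench, pressed straight down. It stands on a grey box 64 mm square and 36 mm high, fixed to the bench, to the left or the right of the tester (the red one is on the other side). The cap is ringed by a black collar 50 mm across whose top is 10 mm below the cap's.
- start (a joint): How far the green button is pressed, in m: 0 up, 0.006 right down. A spring: about 1.5 N to start it, 5 N right down; it comes up by itself.
- stop_top (a point): Centre of the top of the red stop button's cap, the same kind of button and box as the green one. Not to be pressed.
- stop (a joint): How far the red button is pressed, in m (0 up, 0.006 right down).
- board_center (a point): Centre of the blue circuit board (82 mm along the tray's travel, 112 mm across, 4 mm thick, components up to 10 mm; 60 g), lying loose in the shallow nest of the tray. It is carried along as the tray slides. Not to be lifted or moved from its nest.
- spare_board: A spare blue circuit board, 60 x 95 x 4 mm with components to 10 mm high, flat on the bench near the robot. Loose bystander.
- driver: A screwdriver with an orange handle, 170 mm long, lying on the bench near the robot. Loose bystander.
- spool: A white spool of solder wire, 52 mm across, 42 mm high, standing at the left behind. Loose bystander.
- pliers: Pliers with blue handles, about 145 mm long, 16 mm high, lying at the right behind. Loose bystander.
- parts_bin: An open black parts bin, 120 x 100 x 65 mm, at the left. Loose bystander.
- flux: A small white flux bottle with a red cap, 36 mm across, 85 mm high, at the right. Loose bystander.
- shell: A beige housing shell, an open box 90 x 60 x 22 mm, at the right near the robot. Loose bystander.

How it is judged:
By the outcome, as a careful person would: the job done as asked, in the order asked, and still so for the second after the job is handed in, with the robot touching nothing.
It also fails if it takes over 59 s, if anything falls off the work surface, if the arm or the gripper's body presses on something with over 40 N, if the wrist force passes 120 N, or if a joint passes its speed limit or range.

### The arm

A 6-joint arm with a two-finger parallel gripper is mounted at the origin on the work surface. World frame = base frame: x ahead of the robot, y to its left, z up, the work surface at z = 0. Lengths are in m, angles in rad, forces in N, time in s.
With the tool pointing down it reaches from about 0.25 to 0.725 m from the base axis. Payload 4 kg.
Tool frame: the origin (TCP) lies on the front face of the gripper's body, between the roots of the fingers; the fingertips stand 73 mm ahead of it and the grasp point (between the pads) lies bot.tcp_to_grasp ahead of it (bot.tcp_to_grasp is the distance from the TCP to the grasp point, in m); z points along the fingers, y is the line along which they close (so a half turn about z gives the same grasp; the last joint's range is limited). The gripper opens to 85 mm and grips with 20 to 120 N. Pads are 22 mm wide; open, the fingers measure 114 mm over their backs; the gripper's body (76 mm by 85 mm) begins 54 mm behind the grasp point. The pads swing forward as they close: fully open they stand 13 mm farther back than shut.
Start: joints at [0, 0.241, 0.005, 1.335, 0, 1.571], TCP at [0.5, -0, 0.304] pointing down, gripper open.
Joint ranges: [-2.72, 2.72], [-1.05, 1.87], [-1.09, 1.28], [-1.99, 2.15], [-1.42, 1.44], [-3.14, 3.14]. Speed limits (rad/s): [2.79, 2.79, 3.14, 3.14, 3.14, 3.14].

### API

Orientations are given as a unit quaternion [x, y, z, w].
In Python, from workcell import bot gives the robot as it stands.
- The arm moves only by the shell command python3 -m jog 'ROWS' [OPENING]. ROWS is JSON, one flat list of numbers, 6 for each row, row after row: the shift along the world's x, y, z scaled (see below), then the turn, a rotation vector about the world's x, y, z scaled (see below). In form: [tx, ty, tz, wx, wy, wz, tx, ty, tz, wx, wy, wz, ...]. A call has 1 to 10 rows; each row is the pose to reach, as a shift and turn from the pose commanded when the call began; what a row does not reach only later rows make up. The controller multiplies each number of a shift by 800 mm and each number of a turn by 2 rad. A row lasts 1/12 s, in which the tool goes at most 41.7 mm and 7.16 degrees, less where a joint would pass 70% of its speed; a pose out of reach is approached as far as the arm can. A call with a number of a shift or a turn outside -1 to 1 is refused whole. A call with a gripper value outside its range is refused whole. OPENING is the opening, from -1 (shut) to 1 (fully open), set as the call begins (- or left out, the last holds). The fingers move at their own pace and stop on an object; the grip force is fixed at half the most. Time passes only in rows, so rows that repeat a pose let the fingers close. It gives the time, the measured TCP pose, the force, the opening and the grip force at its end, in the units of the state.
- bot.get_obs(): the state, without advancing time (a new reading comes with each control period).
- bot.camera(name): name is "scene" or "side" or "wrist"; returns (picture, depth): 384x512x3 uint8, red, green, blue; 384x512 float32, m along the optical axis (not along the pixel's ray), 0 where there is no reading.
- bot.calibration(name): a dict with "intrinsics" (3x3 intrinsics, pixels), "dist" ([k1, k2, p1, p2, k3] as OpenCV has them; the pictures are not rectified), "pose" (4x4, takes a point from camera to world coordinates). Camera axes: x right, y up, looking along -z (the intrinsics and any distortion apply to the point x, -y, -z); pixel columns grow to the right and rows downward; lengths in m; the calibration is good to about 2 mm. A picture is of the moment at which its call begins: read the wrist's pose just before it. calibration takes no time and is no camera call; for the wrist camera it gives the pose at the moment of the call.
- bot.job_done(): hands the job in; it is judged then, once.
Trained networks look in the newest picture that a camera, given by its name, has taken for a name from the list of things; names that differ only in an ending like _2 or _b are one class to them, and where a whole thing is asked for, a point or a joint stands for the part that bears it (a point fixed in the world has none). Each returns a list of dicts, best first, with "confidence" (0 to 1); they miss things now and then, are a little off and sometimes report something else, mostly with a low value. They report only what shows in the picture. A call takes as long as a camera call.
- bot.find_in(label, camera): "at" ([x, y, z] in m, in the coordinates of the camera as it stood for that picture, good to about 4 mm: the middle of the surface that is visible of it).
- bot.tip_of(label, camera): "at" ([x, y, z] in m, in the coordinates of the camera as it stood for that picture, good to about 4 mm: a listed point, or the origin of a listed thing).
The state is a dict: "clock": time; "joint_pos": joint angles; "joint_vel": joint speeds; "tau": joint torques, N m; "eef_pos": TCP position; "tool_rot": TCP orientation; "ft_force": force on the tool from outside, world axes, zero at the start; "ft_torque": the same for the moment, N m; "grip_width": finger opening in m; "grasp_force": force on a finger pad.
Only numpy, scipy, OpenCV 4.12 (cv2) and the standard library are available. Lean on these libraries where they do the work, as an engineer would, in place of code of your own. Each camera call takes 0.05 s, during which the arm holds its last target. There are 200 camera calls.

## Working session

There is one attempt and no reset: what is moved stays moved. The work goes in short steps, Python scripts to look and compute and a shell command to move; the robot and the scene stay as the last step left them, time stands still between calls to the robot, and variables do not carry over. Pictures are saved under pics/ and viewed, at most 10 in all, crops included, and the job is handed in when it is done.

```bash
mkdir -p pics
cat > h.py <<'E'
import numpy as np, cv2
from workcell import bot
def w(cam,p):
    T=np.array(bot.calibration(cam)["pose"]); return T[:3,:3]@np.array(p)+T[:3,3]
def snap(cam,name):
    im,d=bot.camera(cam); cv2.imwrite(f"pics/{name}.png",im[:,:,::-1]); return im,d
def world(cam,d,u,v):
    c=bot.calibration(cam);K=np.array(c["intrinsics"])
    n=cv2.undistortPoints(np.array([[[u,v]]],float),K,np.array(c["dist"]))[0,0]
    z=d[int(v),int(u)]; return w(cam,[n[0]*z,-n[1]*z,-z])
E
python3 - <<'E'
from h import *
np.set_printoptions(precision=4,suppress=True)
for cam in("scene","side"):
    snap(cam,cam+"0")
    for l in("tray_front","tester","cover_hinge","cover_strip","start_top","stop_top","board_center","flux","parts_bin","spool","shell","driver","spare_board","pliers"):
        r=bot.tip_of(l,cam)
        print(cam,l,[(w(cam,x["at"]),round(x["confidence"],2)) for x in r[:2]])
a=cv2.imread("pics/scene0.png");b=cv2.imread("pics/side0.png")
print(bot.get_obs())
E
```

```text
scene tray_front [(array([0.4932, 0.076 , 0.0396]), 0.74)]
scene tester [(array([0.6178, 0.0498, 0.0023]), 0.76)]
scene cover_hinge [(array([0.6822, 0.0429, 0.0725]), 0.58)]
scene cover_strip [(array([0.6106, 0.0533, 0.1813]), 0.85), (array([ 0.5977, -0.4331,  0.0013]), 0.62)]
scene start_top [(array([0.46  , 0.2998, 0.0587]), 0.46), (array([0.4965, 0.0757, 0.0404]), 0.39)]
scene stop_top [(array([ 0.5406, -0.3121,  0.0599]), 0.53)]
scene board_center [(array([0.611, 0.056, 0.18 ]), 0.38)]
scene flux [(array([ 0.5995, -0.4342,  0.0026]), 0.81)]
scene parts_bin [(array([0.5186, 0.465 , 0.0033]), 0.59)]
scene spool [(array([0.7062, 0.3071, 0.0013]), 0.86), (array([ 0.3303, -0.155 ,  0.0019]), 0.16)]
scene shell [(array([ 0.4081, -0.4113,  0.0009]), 0.81)]
scene driver [(array([ 0.3455,  0.1749, -0.0001]), 0.78), (array([0.5227, 0.4659, 0.001 ]), 0.73)]
scene spare_board [(array([ 0.3291, -0.157 ,  0.0026]), 0.85)]
scene pliers [(array([ 0.7036, -0.3112,  0.0017]), 0.81)]
side tray_front [(array([0.4958, 0.076 , 0.0458]), 0.7)]
side tester [(array([0.6253, 0.0535, 0.0032]), 0.97)]
side 
[... 695 characters left out ...]
[(array([ 0.3484,  0.1767, -0.    ]), 0.63), (array([0.7066, 0.3052, 0.0034]), 0.48)]
side spare_board [(array([ 0.3375, -0.1605,  0.0004]), 0.81)]
side pliers [(array([ 0.7073, -0.3069, -0.0009]), 0.51)]
{'clock': 1.5, 'joint_pos': array([ 0.    ,  0.2406,  0.005 ,  1.3352, -0.    ,  1.5708]), 'joint_vel': array([ 0.0008,  0.0012, -0.0017, -0.0004, -0.0005,  0.0008]), 'tau': array([  0.0017, -37.2209,  25.2682,   0.0015,   0.0001,  -0.    ]), 'eef_pos': array([0.5   , 0.    , 0.3039]), 'tool_rot': array([ 0.7071,  0.7071, -0.    ,  0.    ]), 'ft_force': array([-0.0716, -0.8916, -1.1726]), 'ft_torque': array([ 0.0205,  0.0087, -0.0184]), 'grasp_force': 0.0, 'grip_width': 0.08510856631024806}
```

View pics/scene0.png

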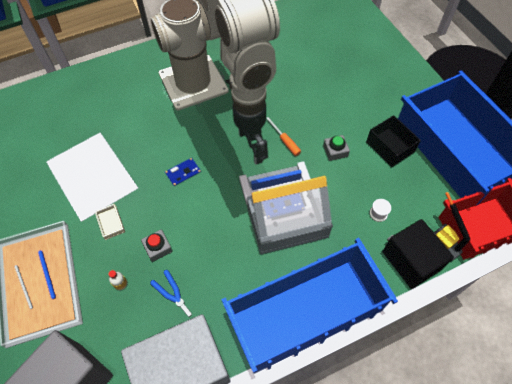

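View pics/side0.png

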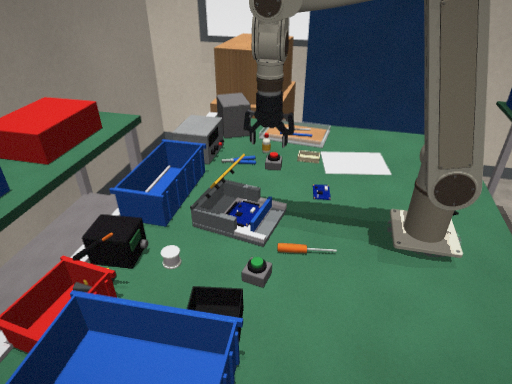

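The green button is at the left, scene px (338,142), and the red one at (155,242). The tray is out towards the robot, with its blue panel at (275,180), and the cover leans open with its yellow strip at (290,188). The network points agree with this. I'll get the yaw from depth and work out the first moves.

Run:
```python
from h import *
np.set_printoptions(precision=4,suppress=True)
for cam in("scene","side"):
    im,d=snap(cam,cam+"1"); c=bot.calibration(cam)
    hsv=cv2.cvtColor(im,cv2.COLOR_RGB2HSV)
    for nm,lo,hi,ctr,r,zr in(("strip",(18,120,90),(32,255,255),(.611,.056),.14,(.14,.21)),("panel",(105,120,40),(130,255,255),(.494,.076),.1,(.035,.072)),
                        ("green",(45,150,60),(80,255,255),(.46,.30),.04,(.05,.07)),("red",(0,150,60),(8,255,255),(.539,-.308),.04,(.05,.07))):
        v,u=np.nonzero(cv2.inRange(hsv,lo,hi)&((d>0)*255).astype(np.uint8))
        n=cv2.undistortPoints(np.stack([u,v],1).astype(float)[:,None],np.array(c["intrinsics"]),np.array(c["dist"]))[:,0]
        z=d[v,u];T=np.array(c["pose"]);P=np.stack([n[:,0]*z,-n[:,1]*z,-z],1)@T[:3,:3].T+T[:3,3]
        P=P[(np.hypot(*(P[:,:2]-ctr).T)<r)&(P[:,2]>zr[0])&(P[:,2]<zr[1])]
        if len(P)<8: print(cam,nm,len(P));continue
        l=cv2.fitLine(P[:,:2].astype(np.float32),cv2.DIST_HUBER,0,.01,.01).ravel()
        print(cam,nm,len(P),"mean",P.mean(0),"min",P.min(0),"max",P.max(0),"yaw",np.arctan(-l[0]/l[1]))
```

```text
scene strip 752 mean [0.6115 0.0537 0.1781] min [ 0.5856 -0.0424  0.1636] max [0.6371 0.1519 0.1914] yaw -0.17470808
scene panel 386 mean [0.5034 0.0728 0.0549] min [ 0.4867 -0.0013  0.035 ] max [0.5203 0.1465 0.071 ] yaw -0.17851074
scene green 78 mean [0.4628 0.2995 0.058 ] min [0.4428 0.2845 0.0504] max [0.4799 0.3166 0.0634] yaw 1.4374089
scene red 130 mean [ 0.5397 -0.3095  0.0593] min [ 0.5175 -0.3274  0.0503] max [ 0.5548 -0.293   0.0659] yaw -1.1620865
side strip 126 mean [0.6082 0.0815 0.1842] min [ 0.5844 -0.0375  0.1619] max [0.6375 0.1551 0.1903] yaw -0.1946537
side panel 255 mean [0.5015 0.0884 0.0551] min [0.4844 0.0057 0.0351] max [0.5635 0.1521 0.0701] yaw -0.16606875
side green 107 mean [0.4617 0.3073 0.058 ] min [0.4473 0.2898 0.0501] max [0.4773 0.3215 0.0627] yaw -0.10812135
side red 38 mean [ 0.5385 -0.3013  0.0577] min [ 0.5237 -0.3197  0.0506] max [ 0.5527 -0.2888  0.0618] yaw 0.21886154
```

```bash
python3 -m jog '[-0.101,0.11,-0.13,-0.0177,-0.1995,-0.0873,-0.101,0.11,-0.13,-0.0177,-0.1995,-0.0873,-0.101,0.11,-0.13,-0.0177,-0.1995,-0.0873,-0.101,0.11,-0.13,-0.0177,-0.1995,-0.0873,-0.101,0.11,-0.13,-0.0177,-0.1995,-0.0873,-0.101,0.11,-0.251,-0.0177,-0.1995,-0.0873,-0.101,0.11,-0.251,-0.0177,-0.1995,-0.0873,-0.101,0.11,-0.251,-0.0177,-0.1995,-0.0873,-0.101,0.11,-0.251,-0.0177,-0.1995,-0.0873]' -1
python3 - <<'E'
from h import *
snap("wrist","w1"); snap("side","s2")
a=cv2.imread("pics/w1.png");b=cv2.imread("pics/s2.png")[80:330,120:370]
cv2.imwrite("pics/c1.png",cv2.hconcat([cv2.resize(a,(400,300)),cv2.resize(b,(400,300))]))
E
```

```text
clock: 2.35
eef_pos: [0.4157, 0.0872, 0.0993]
tool_rot: [0.752, 0.63, 0.123, 0.151]
ft_force: [-0.3, -0.1, 0.6]
grip_width: 0.0002
grasp_force: 0.0
```

View pics/c1.png

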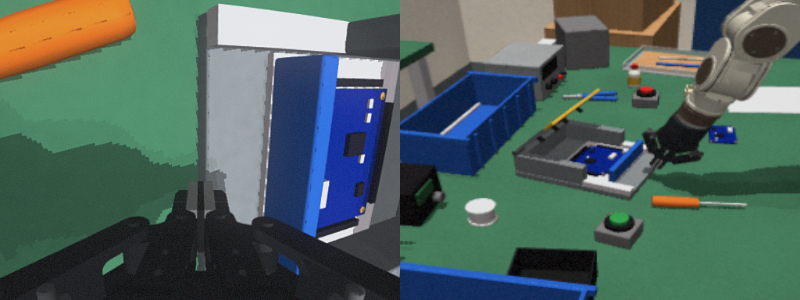

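The fingertips are shut and on the bed, about 50 mm in front of the panel and level with its centre. The driver is well clear. I'll push along the tester's x.

```bash
python3 -m jog '[0.0148,-0.0026,0,0,0,0,0.0295,-0.0053,0,0,0,0,0.0394,-0.007,0,0,0,0,0.0492,-0.0088,0,0,0,0,0.059,-0.0106,0,0,0,0,0.0689,-0.0123,0,0,0,0,0.0787,-0.0141,0,0,0,0,0.0837,-0.0149,0,0,0,0,0.0886,-0.0158,0,0,0,0,0.0935,-0.0167,0,0,0,0]'
```

```text
clock: 3.28
eef_pos: [0.4939, 0.0745, 0.1028]
tool_rot: [0.752, 0.629, 0.127, 0.152]
ft_force: [-3.7, 1.5, 2.8]
grip_width: 0.0001
grasp_force: 1.9
```

```bash
python3 -m jog '[0.0037,-0.0007,0,0,0,0,0.0074,-0.0013,0,0,0,0,0.0111,-0.002,0,0,0,0,0.0135,-0.0024,0,0,0,0,0.0135,-0.0024,0,0,0,0]'
```

```text
clock: 3.7
eef_pos: [0.5053, 0.0726, 0.1031]
tool_rot: [0.752, 0.629, 0.128, 0.153]
ft_force: [-1.1, 0.3, 0.2]
grip_width: -0.0002
grasp_force: 0.4
```

```bash
python3 -m jog '[0.003,-0.0005,0,0,0,0,0.006,-0.0011,0,0,0,0,0.009,-0.0016,0,0,0,0,0.009,-0.0016,0,0,0,0]'
python3 -c "
from h import *
im,d=bot.camera('scene');r=bot.tip_of('tray_front','scene');print([(w('scene',x['at']),x['confidence']) for x in r])"
```

```text
clock: 4.03
eef_pos: [0.5115, 0.0717, 0.1029]
tool_rot: [0.751, 0.629, 0.127, 0.152]
ft_force: [-4.0, 1.6, 1.1]
grip_width: -0.0001
grasp_force: 2.5
[]
```

```bash
python3 -m jog '[0.0025,-0.0004,0,0,0,0,0.005,-0.0009,0,0,0,0,0.0075,-0.0013,0,0,0,0,0.01,-0.0018,0,0,0,0,0.01,-0.0018,0,0,0,0]'
python3 - <<'E'
from h import *
snap("wrist","w2");snap("side","s3")
a=cv2.imread("pics/w2.png");b=cv2.imread("pics/s3.png")[150:260,170:320]
cv2.imwrite("pics/c2.png",cv2.hconcat([cv2.resize(a,(400,300)),cv2.resize(b,(400,300))]))
E
```

```text
clock: 4.55
eef_pos: [0.5128, 0.071, 0.1003]
tool_rot: [0.751, 0.632, 0.123, 0.146]
ft_force: [-27.2, 6.6, 16.7]
grip_width: 0.0
grasp_force: 13.4
```

View pics/c2.png

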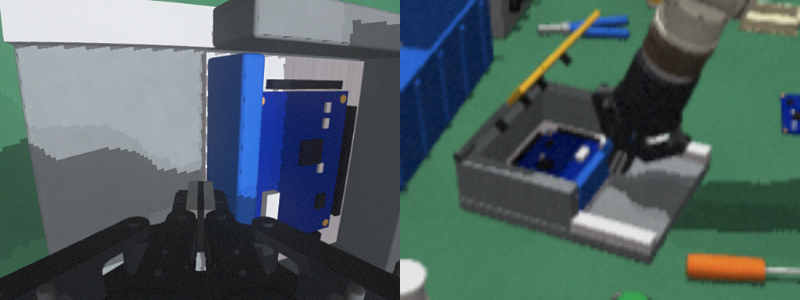

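The tray has hit the stop at 27 N. Its panel is flush with the box's front, and the board is in its nest. I'll retreat, rise, and go over behind the cover's strip, because its outer face looks up and backward.

```bash
python3 -m jog '[-0.0369,0.0066,0,0,0,0,-0.0738,0.0132,0,0,0,0,-0.0738,0.0132,0,0,0,0,-0.0738,0.0132,0.321,0.0352,0.1968,0,-0.0738,0.0132,0.321,0.0352,0.1968,0,-0.0738,0.0132,0.321,0.0352,0.1968,0,-0.0738,0.0132,0.321,0.0352,0.1968,0,-0.0738,0.0132,0.321,0.0352,0.1968,0,-0.0738,0.0132,0.321,0.0352,0.1968,0,-0.0738,0.0132,0.321,0.0352,0.1968,0]' && python3 -m jog '[0.2374,-0.0425,0,0,0,0,0.2374,-0.0425,0,0,0,0,0.2374,-0.0425,0,0,0,0,0.2374,-0.0425,0,0,0,0,0.2374,-0.0425,0,0,0,0,0.2374,-0.0425,0,0,0,0]'
python3 - <<'E'
from h import *
snap("wrist","w3");snap("side","s4")
for c in("wrist","side"):
  for l in("cover_strip","cover_hinge"): print(c,l,[(w(c,x['at']).round(4),round(x['confidence'],2)) for x in bot.tip_of(l,c)[:2]])
o=bot.get_obs();print(o["eef_pos"],o["tool_rot"],o["joint_pos"])
a=cv2.imread("pics/w3.png");b=cv2.imread("pics/s4.png")[80:280,120:370]
cv2.imwrite("pics/c3.png",cv2.hconcat([cv2.resize(a,(400,300)),cv2.resize(b,(400,300))]))
E
```

```text
clock: 5.48
eef_pos: [0.4632, 0.0802, 0.3353]
tool_rot: [0.767, 0.641, 0.001, 0.001]
ft_force: [1.5, -0.6, -0.6]
grip_width: 0.0003
grasp_force: 0.0
clock: 5.98
eef_pos: [0.6567, 0.0449, 0.3295]
tool_rot: [0.768, 0.641, 0.0, 0.001]
ft_force: [-1.0, -0.8, -0.9]
grip_width: 0.0002
grasp_force: 0.0
wrist cover_strip [(array([0.6061, 0.0518, 0.1728]), 0.65)]
wrist cover_hinge [(array([0.6826, 0.0454, 0.0725]), 0.64)]
side cover_strip [(array([0.6143, 0.0593, 0.175 ]), 0.81), (array([0.4627, 0.3027, 0.0606]), 0.46)]
side cover_hinge [(array([ 0.5975, -0.4337,  0.0026]), 0.61), (array([0.6084, 0.0548, 0.0177]), 0.44)]
[0.65067408 0.04693779 0.33419406] [7.66656887e-01 6.42056366e-01 7.01812859e-04 5.90347585e-04] [ 7.20605854e-02  5.55936970e-01  5.52823509e-01  1.56585374e+00
 -1.36028086e-04  1.81929739e+00]
```

View pics/c3.png

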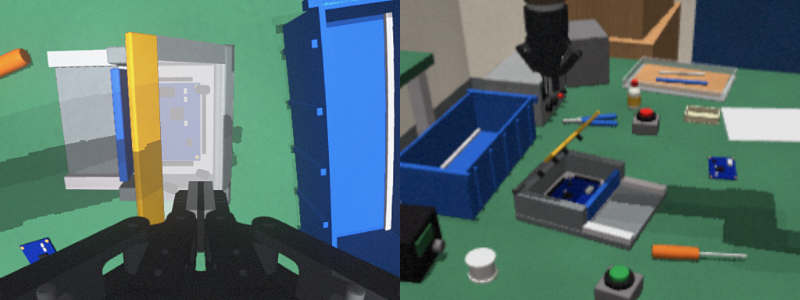

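The wrist picture shows the tool behind and above the yellow strip, near its centre line. The strip is where I expected it, with the cover at about 0.9 rad. I'll push along the hinge arc.

```bash
python3 -m jog '[-0.0166,0.003,-0.045,0,0,0,-0.0166,0.003,-0.09,0,0,0,-0.0166,0.003,-0.09,0,0,0,-0.0338,0.0061,-0.1038,0,0,0,-0.0469,0.0084,-0.1143,0,0,0,-0.0584,0.0105,-0.1256,0,0,0,-0.069,0.0123,-0.138,0,0,0,-0.0784,0.014,-0.1515,0,0,0,-0.0862,0.0154,-0.1658,0,0,0,-0.0862,0.0154,-0.1658,0,0,0]'
python3 - <<'E'
from h import *
snap("wrist","w4");snap("side","s5")
a=cv2.imread("pics/w4.png");b=cv2.imread("pics/s5.png")[80:280,120:370]
cv2.imwrite("pics/c4.png",cv2.hconcat([cv2.resize(a,(400,300)),cv2.resize(b,(400,300))]))
E
```

```text
clock: 7.12
eef_pos: [0.5812, 0.0594, 0.2011]
tool_rot: [0.767, 0.642, -0.0, -0.0]
ft_force: [-0.7, -0.3, 0.4]
grip_width: 0.0001
grasp_force: 0.0
```

View pics/c4.png

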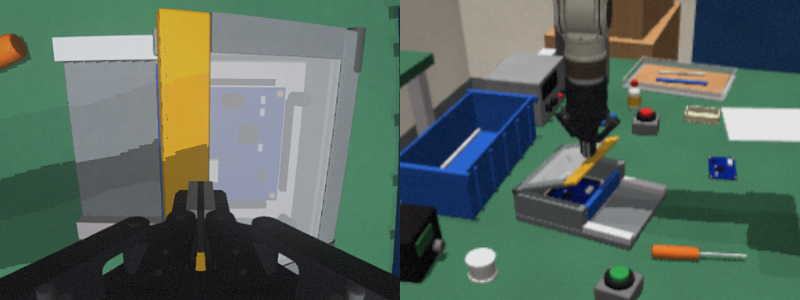

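```bash
python3 -m jog '[-0.0059,0.0011,-0.0149,0,0,0,-0.0108,0.0019,-0.0305,0,0,0,-0.0141,0.0025,-0.0465,0,0,0,-0.016,0.0029,-0.0575,0,0,0,-0.016,0.0029,-0.0628,0,0,0,-0.016,0.0029,-0.066,0,0,0,-0.016,0.0029,-0.066,0,0,0]'
```

```text
clock: 7.8
eef_pos: [0.5702, 0.0614, 0.1505]
tool_rot: [0.767, 0.642, 0.001, 0.0]
ft_force: [-6.9, 0.5, 12.8]
grip_width: -0.0
grasp_force: 6.3
```

```bash
python3 -m jog '[0,0,-0.004,0,0,0,0,0,-0.004,0,0,0,0,0,0.04,0,0,0,0,0,0.11,0,0,0,0,0,0.11,0,0,0,0,0,0.11,0,0,0]'
python3 -m jog '[-0.134,0.3,0,0,0,0,-0.134,0.3,0,0,0,0,-0.134,0.3,0,0,0,0,-0.134,0.3,0,0,0,0,-0.134,0.3,0,0,0,0,-0.134,0.3,0,0,0,0,-0.134,0.3,0,0,0,0,-0.134,0.3,0,0,0,0,-0.134,0.3,0,0,0,0]'
python3 - <<'E'
from h import *
snap("wrist","w5");snap("side","s6")
for l in("start_top",): print([(w("wrist",x['at']).round(4),round(x['confidence'],2)) for x in bot.tip_of(l,"wrist")[:2]])
print([(w("side",x['at']).round(4),round(x['confidence'],2)) for x in bot.tip_of("cover_strip","side")[:2]])
o=bot.get_obs();print(o["eef_pos"],o["ft_force"])
a=cv2.imread("pics/w5.png");b=cv2.imread("pics/s6.png")[130:330,150:400]
cv2.imwrite("pics/c5.png",cv2.hconcat([cv2.resize(a,(400,300)),cv2.resize(b,(400,300))]))
E
```

```text
clock: 8.3
eef_pos: [0.573, 0.0615, 0.2421]
tool_rot: [0.767, 0.642, 0.005, 0.003]
ft_force: [0.3, 0.1, 0.6]
grip_width: -0.0002
grasp_force: 0.0
clock: 9.05
eef_pos: [0.4622, 0.3018, 0.235]
tool_rot: [0.766, 0.643, -0.0, 0.0]
ft_force: [0.3, -0.6, 0.3]
grip_width: 0.0
grasp_force: 0.0
[(array([0.4632, 0.2964, 0.0589]), 0.77)]
[(array([0.5581, 0.0666, 0.0777]), 0.76), (array([ 0.3348, -0.1555, -0.0004]), 0.74)]
[0.46321306 0.29992672 0.23529007] [-0.61312901  0.09925508  1.09086782]
```

View pics/c5.png

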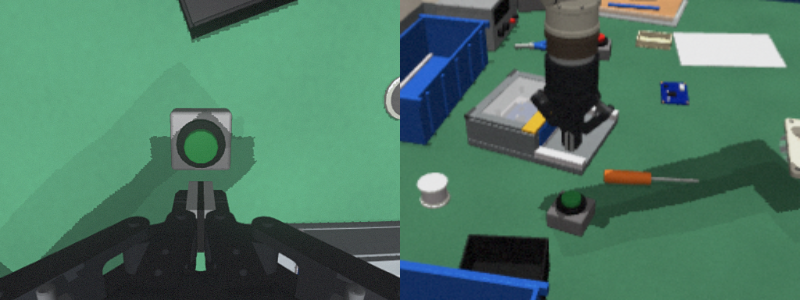

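The cover is shut, with its strip at z 0.078, and the tool is over the green cap. I'll press down now.

```bash
python3 -m jog '[0,-0.002,-0.05,0,0,0,0,-0.002,-0.09,0,0,0,0,-0.002,-0.115,0,0,0,0,-0.002,-0.125,0,0,0,0,-0.002,-0.132,0,0,0,0,-0.002,-0.138,0,0,0,0,-0.002,-0.142,0,0,0,0,-0.002,-0.145,0,0,0,0,-0.002,-0.145,0,0,0]'
```

```text
clock: 10.0
eef_pos: [0.4631, 0.2991, 0.1244]
tool_rot: [0.767, 0.642, 0.001, 0.001]
ft_force: [-8.5, -7.3, 22.8]
grip_width: -0.0
grasp_force: 11.3
```

It is right down: the tip is at z 0.051 and the force is 23 N, well past the spring's 5 N. I'll release, lift clear and check.

```bash
python3 -m jog '[0,0,0.02,0,0,0,0,0,0.06,0,0,0,0,0,0.11,0,0,0,0,0,0.16,0,0,0,0,0,0.2,0,0,0,0,0,0.2,0,0,0,0,0,0.2,0,0,0,0,0,0.2,0,0,0]'
python3 - <<'E'
from h import *
snap("scene","sc9");snap("side","s9")
for c in("scene","side"):
  for l in("start_top","cover_strip","tester"): print(c,l,[(w(c,x['at']).round(4),round(x['confidence'],2)) for x in bot.tip_of(l,c)[:1]])
a=cv2.imread("pics/sc9.png")[100:310,90:370];b=cv2.imread("pics/s9.png")[100:310,150:430]
cv2.imwrite("pics/c6.png",cv2.hconcat([cv2.resize(a,(400,300)),cv2.resize(b,(400,300))]))
E
```

```text
clock: 10.67
eef_pos: [0.4628, 0.2998, 0.2803]
tool_rot: [0.767, 0.642, 0.001, 0.0]
ft_force: [0.9, -0.1, -0.3]
grip_width: -0.0001
grasp_force: 0.0
scene start_top [(array([0.4599, 0.3042, 0.0582]), 0.42)]
scene cover_strip [(array([0.5552, 0.063 , 0.0843]), 0.66)]
scene tester [(array([0.6177, 0.0535, 0.0049]), 0.8)]
side start_top [(array([0.4588, 0.3013, 0.055 ]), 0.42)]
side cover_strip [(array([0.5604, 0.0682, 0.0746]), 0.7)]
side tester [(array([0.6225, 0.0543, 0.0047]), 0.75)]
```

View pics/c6.png

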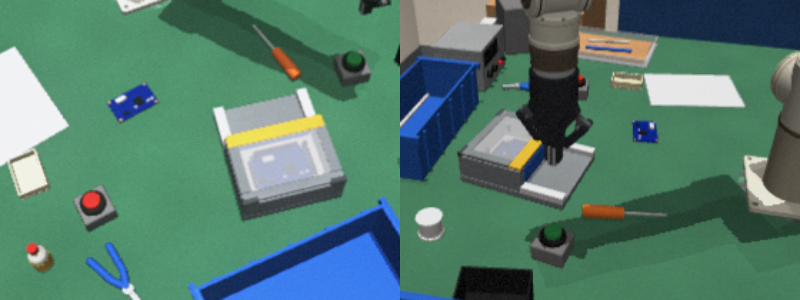

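The tray is home, the cover lies shut (strip at composite px (275,132)), the green button is up, and everything else is where it was. I'm handing in.

```bash
python3 -c "
from workcell import bot
print(bot.job_done())"
```

```text
the job is handed in; nothing more can be done
None
```

I pushed the tray fully home, shut the cover, pressed the green button right down and released it, and handed the job in at about 11 s with the robot clear; no verdict came back.

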